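Sort the goldsmith's bench: ring clamps, stone jars and loupe into their trays

TASK

Tidy the goldsmith's bench: lay both wooden ring clamps flat in the square wooden tray, stand both stone jars upright in the oblong steel tray, and stand the black loupe in the round copper dish, each thing resting on the floor of its tray and none on top of another. Keep the jars upright and set them down rather than dropping them, and do not shift the steel doming block.

Things in the scene. Friction and masses are not known exactly. Their poses are not given: they have to be found in the camera images.
- clamp_a_center (a point): (sizes in mm) wooden hand ring clamp lying flat on the bench: a pale wooden bar 100 long, 24 wide (19 wide over the last 28 at each end), 22 high, with a steel band round its middle and dark leather at both tips; about 50 g. The point is its centre, 11 above its underside; x along its length, z up. Grip it across the middle. The two clamps are alike
- clamp_b_center (a point): (sizes in mm) wooden hand ring clamp lying flat on the bench: a pale wooden bar 100 long, 24 wide (19 wide over the last 28 at each end), 22 high, with a steel band round its middle and dark leather at both tips; about 50 g. The point is its centre, 11 above its underside; x along its length, z up. Grip it across the middle. The two clamps are alike
- jar_a_center (a point): (sizes in mm) squat round stone jar standing upright: glass body 42 in diameter with an aluminium screw lid 44 in diameter that makes up its top 12; 42 high in all, about 90 g, lid fixed shut. The point is its centre, 21 above its underside; z up. The two jars are alike
- jar_b_center (a point): (sizes in mm) squat round stone jar standing upright: glass body 42 in diameter with an aluminium screw lid 44 in diameter that makes up its top 12; 42 high in all, about 90 g, lid fixed shut. The point is its centre, 21 above its underside; z up. The two jars are alike
- loupe_center (a point): (sizes in mm) black plastic jeweller's loupe standing on its wide end: round, 34 in diameter up to 26 high, then tapering to 26 in diameter at the top; 36 high, a thin steel band round it, lens on top; 30 g. The point is its centre, 18 above its underside; z up
- square_tray: (sizes in mm) square tray of dark wood, 150 by 150 outside, 14 high, walls and floor 5 thick (inside 140 by 140, 9 deep). z up, origin at the centre of its underside, which rests on the bench. Fixed to the bench. x and y parallel to its sides. Home of the two ring clamps; two fit side by side
- oblong_tray: (sizes in mm) oblong steel tray, 150 (x) by 90 (y) outside, 14 high, walls and floor 5 thick (inside 140 by 80, 9 deep). z up, origin at the centre of its underside, which rests on the bench. Fixed to the bench. x along its long side. Home of the two stone jars; two fit side by side along x
- round_dish: (sizes in mm) round copper dish, 110 in diameter outside, 14 high, wall and floor 5 thick (inside 100 in diameter, 9 deep). z up, origin at the centre of its underside, which rests on the bench. Fixed to the bench. Home of the loupe
- doming_block_center (a point): (sizes in mm) steel doming block, a 32 cube with a dark round hollow in its top and two faces, 250 g, loose among the things to sort; leave it where it is. The point is its centre, 16 above its underside. (A small brass ring cone, 32 wide and 50 high, stands loose among the things too; other tools lie further out.)

How it is judged:
At the end, for the whole second after the job is handed in: Clamps flat on the square tray's floor (centres within 62 mm of its centre along each side), jars upright on the oblong tray's floor (within 55 mm along, 25 mm across), loupe upright on the dish's floor (within 36 mm), heights within 5 mm, tilts 0.1 rad; all at rest and let go (x of clamp_a_center in the frame of square_tray between -0.062 and 0.062 m and y of clamp_a_center in the frame of square_tray between -0.062 and 0.062 m and z of clamp_a_center in the frame of square_tray between 0.005 and 0.021 m and linear speed of each of clamp_a, clamp_b, jar_a, jar_b, loupe below 0.02 m/s and angle between clamp_a_center's own x axis and vertical between 1.47 and 1.67 rad and x of clamp_b_center in the frame of square_tray between -0.062 and 0.062 m and y of clamp_b_center in the frame of square_tray between -0.062 and 0.062 m and z of clamp_b_center in the frame of square_tray between 0.005 and 0.021 m and angle between clamp_b_center's own x axis and vertical between 1.47 and 1.67 rad and x of jar_a_center in the frame of oblong_tray between -0.055 and 0.055 m and y of jar_a_center in the frame of oblong_tray between -0.025 and 0.025 m and z of jar_a_center in the frame of oblong_tray between 0.005 and 0.031 m and angle between each of jar_a_center, jar_b_center, loupe_center's own z axis and vertical below 0.1 rad and x of jar_b_center in the frame of oblong_tray between -0.055 and 0.055 m and y of jar_b_center in the frame of oblong_tray between -0.025 and 0.025 m and z of jar_b_center in the frame of oblong_tray between 0.005 and 0.031 m and horizontal distance between loupe_center and round_dish below 0.036 m and z of loupe_center in the frame of round_dish between 0.015 and 0.028 m); the robot touches nothing.
It fails at once if jar_a (full of stones) is tipped by more than about 35 degrees (angle between jar_a_center's own z axis and vertical above 0.6 rad).
It fails at once if jar_a is dropped or flung (faster than 0.6 m/s while not held, a fall of about 2 cm) (linear speed of jar_a above 0.6 m/s and contact force between the fingers and jar_a below 0.02 N).
It fails at once if jar_b (full of stones) is tipped by more than about 35 degrees (angle between jar_b_center's own z axis and vertical above 0.6 rad).
It fails at once if jar_b is dropped or flung (faster than 0.6 m/s while not held, a fall of about 2 cm) (linear speed of jar_b above 0.6 m/s and contact force between the fingers and jar_b below 0.02 N).
It fails at once if the steel doming block is shifted by more than 15 mm (distance of doming_block_center from where it was at the start of the episode above 0.015 m).
It also fails if it takes over 134 s, if anything falls off the work surface, if the arm or the gripper's body presses on something with over 40 N, if the wrist force passes 120 N, or if a joint passes its speed limit or range.

ROBOT

A 6-joint arm with a two-finger parallel gripper is mounted at the origin on the work surface. World frame = base frame: x ahead of the robot, y to its left, z up, the work surface at z = 0. Lengths are in m, angles in rad, forces in N, time in s.
With the tool pointing down it reaches from about 0.325 to 0.9 m from the base axis. Payload 6.1 kg.
Tool frame: the origin (TCP) lies midway between the tips of the shut fingers; the grasp point (between the pads) lies 19 mm behind it; x points along the fingers, y is the direction in which the jaws open and shut, and the axes are right-handed (so a half turn about x gives the same grasp; the last joint's range is limited). The gripper opens to 85 mm and grips with 20 to 120 N. Pads are 22 mm wide; open, the fingers measure 114 mm over their backs; the gripper's body (76 mm by 85 mm) begins 54 mm behind the grasp point. The pads swing forward as they close: fully open they stand 13 mm farther back than shut.
Start: joints at [-1.392, 0.22, 1.526, -0, 1.395, -0.126], TCP at [0.188, -0.596, 0.231] pointing down, gripper open.
Joint ranges: [-2.98, 2.98], [-0.91, 2.08], [0.09, 2.57], [-1.24, 4.39], [0.2, 2.65], [-2.68, 2.68]. Speed limits (rad/s): [2.57, 2.57, 3.01, 3.14, 3.14, 3.14].

INTERFACE

Orientations are given as [roll, pitch, yaw] about the fixed x, y, z axes, in that order (R = Rz(yaw) Ry(pitch) Rx(roll)).
In Python, from plant import movep, move_l, set_joints, gripper_to, hold, inverse_kinematics, observe, get_image, get_calibration, Unreachable, job_done gives the robot as it stands. Calls block until the motion is done:
- movep(position, orientation): joint-space move of the TCP to a pose.
- move_l(position, feed=0.15, rotation=None, max_force=None): straight line of the TCP; rotation=None keeps the orientation; feed is the mean speed in m/s. With max_force (N) it stops when the force on the tool has changed by that much, and returns True; else False.
- set_joints(angles): joint-space move.
- gripper_to(opening, f_grip=None): finger opening in m; f_grip is the grip in N (None keeps the last); returns when the fingers have stopped.
- hold(seconds).
- inverse_kinematics(position, orientation): joint angles nearest the present ones, or None.
- observe(): the state.
- get_image(name): name is "scene" or "top" or "wrist"; returns (picture, depth): 384x512x3 uint8, red, green, blue; 384x512 float32, m along the optical axis (not along the pixel's ray), 0 where there is no reading.
- get_calibration(name): a dict with "intrinsics" (3x3 intrinsics, pixels), "world_from_camera" (4x4, takes a point from camera to world coordinates). Camera axes: x right, y down, z forward; pixel columns grow to the right and rows downward; lengths in m; the calibration is good to about 2 mm. A picture is of the moment at which its call begins: read the wrist's pose just before it. get_calibration takes no time and is no camera call; for the wrist camera it gives the pose at the moment of the call.
A pose or a line that the arm cannot do raises Unreachable and nothing moves.
- job_done(): hands the job in, once; it reports no verdict.
The state is a dict: "time_s": time; "q": joint angles; "joint_velocities": joint speeds; "joint_torque": joint torques, N m; "eef_pos": TCP position; "tcp_rot": TCP orientation; "ft_force": force on the tool from outside, world axes, zero at the start; "torque": the same for the moment, N m; "opening": finger opening in m.
Only numpy, scipy, OpenCV 4.12 (cv2) and the standard library are available. Lean on these libraries where they do the work, as an engineer would, in place of code of your own. Each camera call takes 0.05 s, during which the arm holds its last target.

## Working session

There is one attempt and no reset: what is moved stays moved. The work goes in short steps, each a Python script; the robot and the scene stay as the last script left them, time stands still between calls to the robot, and variables do not carry over. Pictures are saved under pics/ and viewed, and the job is handed in when it is done.

```bash
ls; mkdir -p pics
python3 - <<'E'
from plant import *
import cv2,numpy as np
for n in ("top","scene","wrist"):
    p,d=get_image(n); c=get_calibration(n)
    cv2.imwrite(f"pics/{n}0.png",p[:,:,::-1]); np.savez(f"{n}0.npz",p=p,d=d,K=c["intrinsics"],T=c["world_from_camera"])
    print(n,np.round(c["intrinsics"],1).tolist(),np.round(c["world_from_camera"],3).tolist(), d.min(),d.max())
s=observe(); print(s["time_s"],s["eef_pos"],s["tcp_rot"],s["opening"])
E
```

```text
pics
top [[445.9, 0.0, 258.6], [0.0, 445.9, 195.2], [0.0, 0.0, 1.0]] [[-0.015, -0.998, 0.057, 0.469], [-1.0, 0.016, 0.004, 0.002], [-0.005, -0.057, -0.998, 1.24], [0.0, 0.0, 0.0, 1.0]] 0.0 2.0619652
scene [[373.5, 0.0, 261.1], [0.0, 373.5, 192.0], [0.0, 0.0, 1.0]] [[-0.515, 0.524, -0.679, 1.235], [0.857, 0.332, -0.394, 0.415], [0.018, -0.785, -0.62, 0.664], [0.0, 0.0, 0.0, 1.0]] 0.0 3.6960764
wrist [[300.3, 0.0, 258.8], [0.0, 300.3, 192.7], [0.0, 0.0, 1.0]] [[0.299, -0.908, -0.293, 0.263], [-0.954, -0.285, -0.09, -0.572], [-0.002, 0.307, -0.952, 0.372], [0.0, 0.0, 0.0, 1.0]] 0.0 0.4952149
0.15 [ 0.18745184 -0.59572191  0.23044375] [-1.70763825  1.56926888  1.73863408] 0.08540460567746466
```

View pics/top0.png

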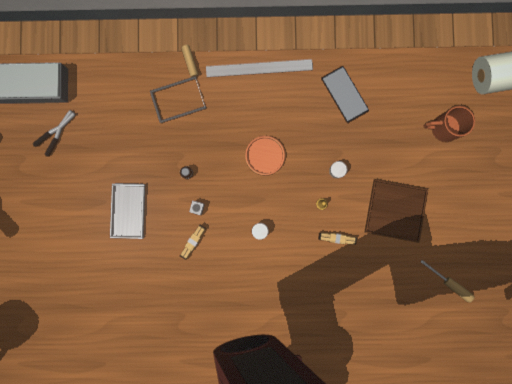

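View pics/scene0.png

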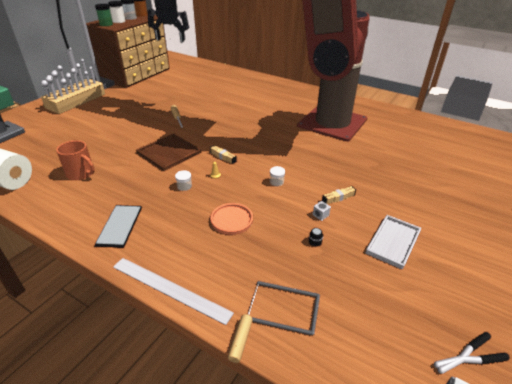

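View pics/wrist0.png

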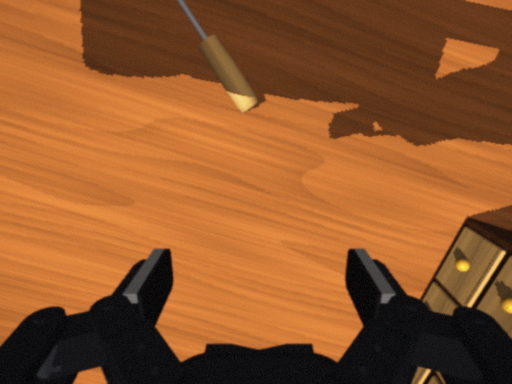

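The top view shows the oblong tray at (128,211), loupe (186,172), doming block (196,208), clamps (192,242) and (338,238), jars (260,231) and (339,169), dish (265,155), cone (322,203) and square tray (397,210). The scene view shows the same things: tray (394,241), loupe (316,237), block (322,211), clamps (340,194) and (224,155), jars (277,176) and (183,181), dish (231,218). The wrist sees only bare bench and an awl. Next I'll measure by masks in both fixed views.

```bash
cat > h.py <<'E'
import numpy as np, cv2
def load(n):
    z=np.load(n+".npz"); return z["p"],z["d"],z["K"],z["T"]
def ray(K,T,u,v):
    r=T[:3,:3]@np.linalg.inv(K)@np.array([u,v,1.0]); return T[:3,3].copy(),r/np.linalg.norm(r)
def onplane(K,T,u,v,z):
    o,r=ray(K,T,u,v); return o+r*(z-o[2])/r[2]
def proj(K,T,p):
    c=T[:3,:3].T@(np.asarray(p)-T[:3,3]); q=K@c; return q[:2]/q[2]
def tri(views):  # list of (K,T,u,v)
    A=np.zeros((3,3));b=np.zeros(3);R=[]
    for v in views:
        o,r=ray(*v);P=np.eye(3)-np.outer(r,r);A+=P;b+=P@o;R.append((o,P))
    x=np.linalg.solve(A,b); return x,[float(np.linalg.norm(P@(x-o))) for o,P in R]
def dpoint(K,T,d,u,v):
    z=d[int(round(v)),int(round(u))]; c=np.linalg.inv(K)@np.array([u,v,1.0])*z
    return T[:3,:3]@c+T[:3,3]
E
python3 - <<'E'
from h import *
for n,boxes in (("top0",[(90,130,350,260),(230,130,450,260)]),("scene0",[(120,130,440,280)])):
    p=load(n)[0]
    for i,(a,b,c,e) in enumerate(boxes):
        im=p[b:e,a:c,::-1]; s=min(800/im.shape[1],600/im.shape[0])
        cv2.imwrite(f"pics/{n}_z{i}.png",cv2.resize(im,None,fx=s,fy=s,interpolation=cv2.INTER_CUBIC)); print(n,i,s)
E
```

```text
top0 0 3.076923076923077
top0 1 3.6363636363636362
scene0 0 2.5
```

View pics/top0_z0.png

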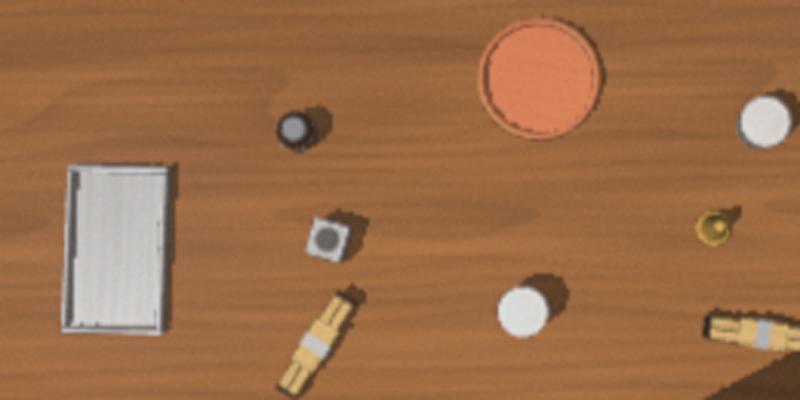

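View pics/top0_z1.png

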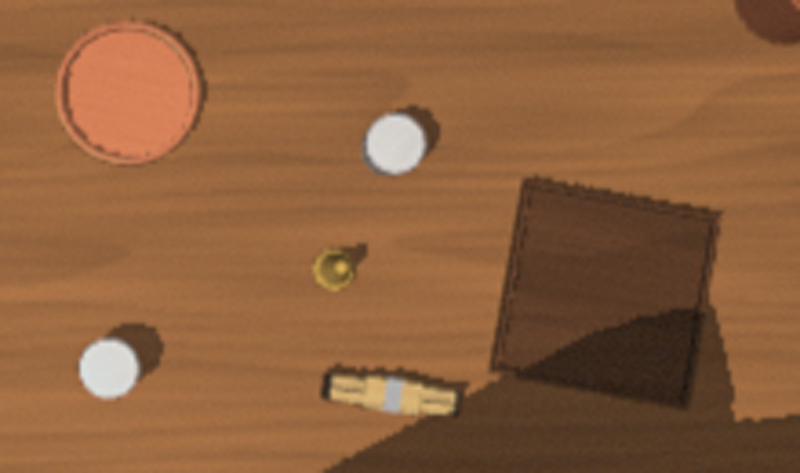

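View pics/scene0_z0.png

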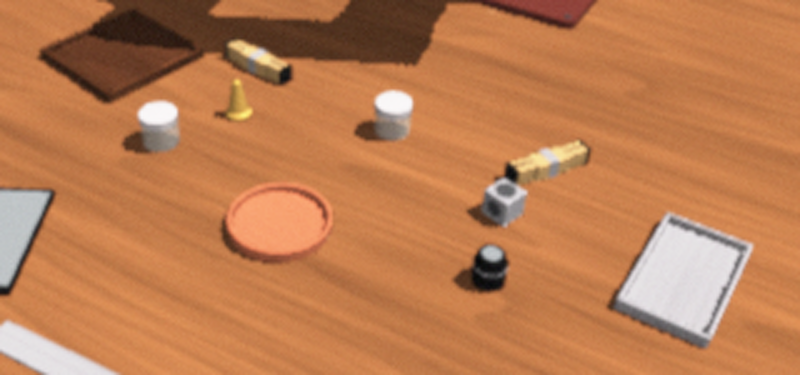

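The zooms show clear views: lids are white discs, clamps have pale wood with a grey band at about (192,242) and (338,239), and nothing stands within a finger's reach of any grasp.

```bash
cat > m.py <<'E'
from h import *
def blobs(mask,amin):
    cs,_=cv2.findContours(mask.astype(np.uint8),cv2.RETR_EXTERNAL,cv2.CHAIN_APPROX_NONE)
    return [c for c in cs if cv2.contourArea(c)>=amin]
def cen(c):
    m=cv2.moments(c); return m["m10"]/m["m00"],m["m01"]/m["m00"]
def box(mask,a,b,c,e):
    o=np.zeros_like(mask); o[b:e,a:c]=mask[b:e,a:c]; return o
E
python3 - <<'E'
from m import *
P={n:load(n+"0") for n in("top","scene")}
H={n:cv2.cvtColor(P[n][0],cv2.COLOR_RGB2HSV).astype(int) for n in P}
for n,pts in (("top",[(339,169),(260,231),(265,155),(192,242),(197,235),(330,237),(338,239),(186,172),(128,211),(397,205),(300,180),(360,205),(375,190)]),("scene",[(277,170),(277,182),(183,176),(231,218),(340,194),(350,190),(224,155),(316,237),(394,241),(170,152),(250,250)])):
    for u,v in pts: print(n,(u,v),H[n][v,u],np.round(dpoint(P[n][2],P[n][3],P[n][1],u,v),4))
E
```

```text
top (339, 169) [ 19   9 215] [ 0.6047 -0.2106  0.042 ]
top (260, 231) [ 40   4 217] [0.4413 0.0052 0.0462]
top (265, 155) [  9 149 215] [ 0.6519 -0.012   0.0021]
top (192, 242) [  0   5 198] [0.4137 0.191  0.0211]
top (197, 235) [ 18 115 179] [0.4325 0.1772 0.0209]
top (330, 237) [ 18 116 191] [ 0.4215 -0.1853  0.0195]
top (338, 239) [  0   0 175] [ 0.4158 -0.2065  0.022 ]
top (186, 172) [150   3 147] [0.6039 0.2036 0.036 ]
top (128, 211) [ 12   7 195] [0.5014 0.3715 0.0017]
top (397, 205) [ 11 137  91] [ 0.5063 -0.3753  0.0035]
top (300, 180) [ 13 148 153] [ 0.5802 -0.1084  0.0017]
top (360, 205) [ 13 148 165] [ 0.5081 -0.2742 -0.0021]
top (375, 190) [ 13 157  94] [ 0.549  -0.3161  0.002 ]
scene (277, 170) [  0   2 249] [0.4382 0.0036 0.0403]
scene (277, 182) [ 12  39 130] [0.4571 0.0155 0.0133]
scene (183, 176) [170   3 250] [ 0.6099 -0.2042  0.0428]
scene (231, 218) [ 11 139 247] [ 0.6487 -0.015   0.0046]
scene (340, 194) [ 12  26 226] [0.4211 0.1953 0.021 ]
scene (350, 190) [ 21 102 243] [0.3896 0.2127 0.0216]
scene (224, 155) [ 18 121 205] [ 0.4325 -0.1903  0.0218]
scene (316, 237) [ 0 16 16] [0.6203 0.2116 0.0315]
scene (394, 241) [156   6 223] [0.5028 0.3723 0.0031]
scene (170, 152) [ 10 156 106] [ 0.4903 -0.3661  0.0039]
scene (250, 250) [ 12 158 198] [ 0.712   0.0838 -0.0026]
```

```bash
cat > seg.py <<'E'
from m import *
P={n:load(n+"0") for n in("top","scene")}
def kt(n): return P[n][2],P[n][3]
H={n:cv2.cvtColor(P[n][0],cv2.COLOR_RGB2HSV).astype(int) for n in P}
def mk(n,f): h=H[n]; return f(h[...,0],h[...,1],h[...,2])
def big(mask): return max(blobs(mask,5),key=cv2.contourArea)
white=lambda t: (lambda h,s,v:(s<40)&(v>t))
wood=lambda h,s,v:((h>=14)&(h<=26)&(s>60)&(s<135)&(v>150))|((s<40)&(v>150))
dark=lambda h,s,v: v<60
reg={"jarA":((325,155,352,184),(170,168,196,200)),"jarB":((246,217,274,246),(264,163,290,196)),
"clampA":((175,224,210,262),(318,180,362,206)),"clampB":((316,228,362,248),(208,142,240,168)),}
for k,(a,b) in reg.items():
    vs=[]
    for n,bx in(("top",a),("scene",b)):
        if k[0]=="j": m=box(mk(n,white(140 if n=="top" else 225)),*bx)
        else: m=box(mk(n,(lambda h,s,v:(s<45)&(v>140)&(v<235))),*bx)
        c=big(m); e=cv2.minEnclosingCircle(c); u,v=cen(c)
        print(k,n,"cen",round(u,1),round(v,1),"r",round(e[1],1),"A",cv2.contourArea(c))
        vs.append((*kt(n),u,v))
    x,r=tri(vs); print("   tri",np.round(x,4),np.round(r,4), "top@h",np.round(onplane(*vs[0],0.042 if k[0]=="j" else 0.022),4))
# clamp axis from top
for k in("clampA","clampB"):
    m=box(mk("top",wood),*reg[k][0]); c=big(cv2.morphologyEx(m.astype(np.uint8),cv2.MORPH_CLOSE,np.ones((3,3))))
    (u,v),(w,h),an=cv2.minAreaRect(c); pts=cv2.boxPoints(((u,v),(w,h),an))
    W=np.array([onplane(*kt("top"),*q,0.022) for q in pts]); s=[np.linalg.norm(W[i]-W[(i+1)%4]) for i in range(4)]
    i=int(np.argmax(s[:2])); d=W[i+1]-W[i]; print(k,"rect",np.round(onplane(*kt("top"),u,v,.022),4),"sides",np.round(s[:2],3),"yaw",np.degrees(np.arctan2(d[1],d[0])))
# loupe lens
vs=[]
for n,bx in(("top",(176,162,196,182)),("scene",(306,226,327,240))):
    m=box(mk(n,(lambda h,s,v:(v>(110))&(s<60))),*bx); c=big(m); u,v=cen(c); print("lens",n,round(u,1),round(v,1),cv2.contourArea(c)); vs.append((*kt(n),u,v))
x,r=tri(vs); print("loupe",np.round(x,4),r,np.round(onplane(*vs[0],.036),4))
# dish
vs=[]
for n,bx in(("top",(236,126,296,186)),("scene",(200,195,262,245))):
    m=box(mk(n,(lambda h,s,v:(h<11)&(v>150)&(s<215))) if n=="top" else mk(n,(lambda h,s,v:(h<=11)&(v>190))),*bx); c=big(m); e=cv2.fitEllipse(cv2.convexHull(c)); print("dish",n,np.round(e[0],1),np.round(e[1],1),cv2.boundingRect(c))
    vs.append((*kt(n),*e[0]))
x,r=tri(vs); print("dish",np.round(x,4),r,np.round(onplane(*vs[0],.014),4))
# oblong
for n,bx in(("top",(105,176,150,245)),("scene",(360,208,428,272))):
    m=box(mk(n,(lambda h,s,v:(s<60)&(v>60))),*bx); c=big(cv2.morphologyEx(m.astype(np.uint8),cv2.MORPH_CLOSE,np.ones((3,3))))
    ap=cv2.approxPolyDP(cv2.convexHull(c),4,True)[:,0]; print("oblong",n,ap.tolist())
    r=cv2.minAreaRect(c)
    if n=="top":
        for u,v in cv2.boxPoints(r): print(np.round(onplane(*kt(n),u,v,.014),4))
        print("ctr",np.round(onplane(*kt(n),*r[0],.014),4))
# square
for n,bx in(("top",(360,172,434,246)),("scene",(130,125,206,175))):
    m=box(mk(n,(lambda h,s,v:(v<110 if n=="top" else v<135))),*bx); c=big(m)
    print("sq",n,cv2.contourArea(c),cv2.approxPolyDP(cv2.convexHull(c),4,True)[:,0].tolist())
    q=cv2.cvtColor(P[n][0],cv2.COLOR_RGB2BGR); cv2.drawContours(q,[c],-1,(0,255,0),1); a,b,cc,e=bx; q=q[b-10:e+10,a-10:cc+10]
    cv2.imwrite(f"pics/sq_{n}.png",cv2.resize(q,None,fx=5,fy=5))
E
python3 seg.py
```

```text
jarA top cen 338.4 169.2 r 8.1 A 182.5
jarA scene cen 182.8 174.8 r 7.2 A 88.0
   tri [ 0.6045 -0.2091  0.042 ] [0.0003 0.0003] top@h [ 0.6043 -0.2088  0.042 ]
jarB top cen 259.4 230.7 r 8.1 A 181.0
jarB scene cen 277.3 170.5 r 7.1 A 81.5
   tri [0.442  0.0067 0.042 ] [0. 0.] top@h [0.4421 0.0067 0.042 ]
clampA top cen 192.0 241.8 r 4.3 A 25.5
clampA scene cen 339.7 192.3 r 3.5 A 12.5
   tri [0.4142 0.1913 0.0208] [0.0004 0.0004] top@h [0.4144 0.1908 0.022 ]
clampB top cen 337.5 238.1 r 4.2 A 23.5
clampB scene cen 222.8 151.0 r 2.9 A 6.0
   tri [ 0.4184 -0.205   0.0242] [0.0001 0.0001] top@h [ 0.4183 -0.2053  0.022 ]
clampA rect [0.4151 0.1908 0.022 ] sides [0.091 0.024] yaw -34.34611862549272
clampB rect [ 0.4174 -0.205   0.022 ] sides [0.024 0.092] yaw -97.99514700073694
lens top 184.9 171.4 31.5
lens scene 316.4 230.9 36.0
loupe [0.6058 0.206  0.0367] [0.0004471814237417224, 0.0004471814237416221] [0.6057 0.2065 0.036 ]
dish top [264.9 154.6] [37.8 39.2] (246, 136, 39, 39)
dish scene [232.  216.6] [30.8 44.1] (209, 201, 45, 31)
dish [ 0.6508 -0.011   0.0131] [0.0007866354865787825, 0.0007866354865788947] [ 0.6511 -0.0117  0.014 ]
oblong top [[112, 184], [144, 184], [142, 238], [110, 237]]
[0.4298 0.4187 0.014 ]
[0.5802 0.4137 0.014 ]
[0.5753 0.321  0.014 ]
[0.425  0.3268 0.014 ]
ctr [0.5023 0.37   0.014 ]
oblong scene [[387, 215], [420, 228], [401, 268], [366, 253]]
sq top 3713.0 [[374, 179], [428, 188], [431, 245], [360, 245]]
sq scene 2006.5 [[205, 125], [205, 150], [160, 170], [136, 153], [143, 125]]
```

Two-view heights agree with the text: lids at 42.0/42.0 mm, clamp bands 20.8/24.2, loupe top 36.7, dish rim 13.1. The square tray lies in shadow, so next I'll measure it and the oblong tray's corners in both fixed views. Then I'll move for wrist views of tray and clamp B.

```bash
cat > rob.py <<'E'
from plant import *
from m import *
def rot(psi): return [0.0,np.pi/2,psi]
def best_psi(p,psi):
    q0=np.array(observe()["q"]); c=[]
    for k in(-1,0,1,2):
        s=psi+k*np.pi; s=(s+np.pi)%(2*np.pi)-np.pi
        q=inverse_kinematics(p,rot(s))
        if q is not None: c.append((np.max(np.abs(np.array(q)-q0)),abs(q[5]),s,q))
    c.sort(key=lambda t:(round(t[0],2),t[1])); return c[0][2],c
def shot(n,tag):
    c=get_calibration(n); p,d=get_image(n)
    cv2.imwrite(f"pics/{tag}.png",p[:,:,::-1]); np.savez(f"{tag}.npz",p=p,d=d,K=c["intrinsics"],T=c["world_from_camera"])
def st(t=""):
    s=observe(); print(t,"t",round(s["time_s"],2),"tcp",np.round(s["eef_pos"],4),"op",round(s["opening"],4),"F",np.round(s["ft_force"],1))
E
python3 - <<'E'
from m import *
P={n:load(n+"0") for n in("top","scene")}; kt=lambda n:P[n][2:]
T=[(373.8,179),(428,188.3),(418.9,241.9),(365.6,231.8)]
S=[(110,100),(200,55),(133,10),(40,53)]  # zoomed 2.5
W=np.array([onplane(*kt("top"),*q,.014) for q in T]); print(np.round(W,4),np.round(W.mean(0),4),[round(float(np.linalg.norm(W[i]-W[(i+1)%4])),3) for i in range(4)])
print([round(float(np.degrees(np.arctan2(*(W[(i+1)%4]-W[i])[1::-1]))),1) for i in range(4)])
for w in W: print("scene px of top corner",np.round(proj(*kt("scene"),w),1))
ot=[(112,184),(144,184),(142,238),(110,237)]
W=np.array([onplane(*kt("top"),*q,.014) for q in ot])
for w in W: print("oblong in scene",np.round(proj(*kt("scene"),w),1))
for a,b in zip([0,1,2,3],[(401,268),(366,253),(387,215),(420,228)]): 
    x,r=tri([(*kt("top"),*ot[a]),(*kt("scene"),*b)]); print("tri",np.round(x,4),np.round(r,4))
E
```

```text
[[ 0.5787 -0.3107  0.014 ]
 [ 0.5506 -0.4588  0.014 ]
 [ 0.4042 -0.4286  0.014 ]
 [ 0.4339 -0.2839  0.014 ]] [ 0.4918 -0.3705  0.014 ] [0.151, 0.149, 0.148, 0.147]
[-100.7, 168.3, 78.4, -10.5]
scene px of top corner [163.7 167.6]
scene px of top corner [135.2 149.5]
scene px of top corner [172.8 133.1]
scene px of top corner [200.5 148.9]
oblong in scene [403.8 264.2]
oblong in scene [366.3 248.6]
oblong in scene [386.6 214.1]
oblong in scene [420.5 227.3]
tri [0.5782 0.4126 0.0028] [0.0033 0.0033]
tri [0.5762 0.3264 0.0013] [0.0006 0.0006]
tri [0.4262 0.3304 0.0111] [0.0004 0.0004]
tri [0.4306 0.4173 0.0117] [0.0006 0.0006]
```

Run:
```python
from rob import *
p=[0.47,-0.30,0.24]
s,c=best_psi(p,0.0); print(s,[(round(float(x[0]),2),round(x[2],2),np.round(x[3],2).tolist()) for x in c])
s0=observe(); print(s0["q"])
movep(p,rot(s)); shot("wrist","w1"); st(); shot("top","top1")
```

```text
-3.141592653589793 [(0.99, -3.14, [-0.71, 0.05, 1.69, -0.0, 1.39, 0.86]), (0.99, -3.14, [-0.71, 0.05, 1.69, -0.0, 1.39, 0.86]), (2.15, 0.0, [-0.71, 0.05, 1.69, 0.0, 1.39, -2.28]), (2.15, 0.0, [-0.71, 0.05, 1.69, 0.0, 1.39, -2.28])]
[-1.39214243e+00  2.21026874e-01  1.52738234e+00  1.67802120e-05
  1.39471080e+00 -1.26028729e-01]
 t 1.72 tcp [ 0.4696 -0.3009  0.24  ] op 0.0852 F [-0.6  0.2  1. ]
```

The square tray's corners (mean (0.492,-0.3705), yaw about -11°, sides 147–151) project into the scene picture near its seen corners. The oblong tray's rear corners stand at about 11 mm; the front hull corners in the scene view are its foot. Now the wrist view.

View pics/w1.png

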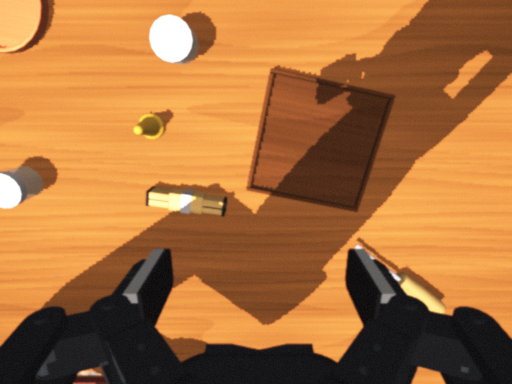

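View pics/top1.png

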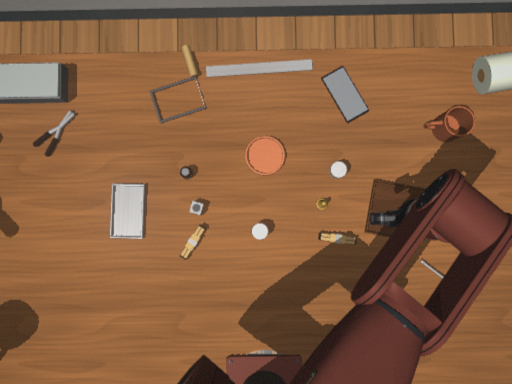

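The wrist view shows the square tray with corners (276,68),(393,97),(357,211),(248,189) and clamp B at (187,202) with its band at (186,203). The top view shows the arm over the tray and nothing disturbed.

Run:
```python
from m import *
p,d,K,T=load("w1"); t=load("top0")
h=cv2.cvtColor(p,cv2.COLOR_RGB2HSV).astype(int)
C=[(276,68),(393,97),(357,211),(248,189)]
W=np.array([onplane(K,T,*q,.014) for q in C]); print(np.round(W,4),W.mean(0))
print([round(float(np.degrees(np.arctan2(*(W[(i+1)%4]-W[i])[1::-1]))),1) for i in range(4)],[round(float(np.linalg.norm(W[i]-W[(i+1)%4])),3) for i in range(4)])
for a,b in zip(C,[(373.8,179),(428,188.3),(418.9,241.9),(365.6,231.8)]): print("tri",np.round(tri([(K,T,*a),(t[2],t[3],*b)])[0],4))
for u,v in ((186,203),(320,140),(172,38),(330,120)): print((u,v),h[v,u],np.round(dpoint(K,T,d,u,v),4))
m=box((h[...,0]>=14)&(h[...,0]<=32)&(h[...,2]>120)&(h[...,1]<150)|((h[...,1]<60)&(h[...,2]>120)),140,180,232,220)
c=max(blobs(m,20),key=cv2.contourArea); (u,v),s,a=cv2.minAreaRect(c); 
b=cv2.boxPoints(((u,v),s,a)); Q=np.array([onplane(K,T,*q,.018) for q in b]); print("clampB rect px",u,v,s,a,np.round(onplane(K,T,u,v,.018),4)); print(np.round(Q,4))
m=box((h[...,1]<60)&(h[...,2]>120),170,190,205,216); c=max(blobs(m,5),key=cv2.contourArea); u,v=cen(c); print("band",u,v,cv2.contourArea(c),np.round(onplane(K,T,u,v,.022),4),"tri",tri([(K,T,u,v),(t[2],t[3],337.5,238.1)]))
```

```text
[[ 0.579  -0.32    0.014 ]
 [ 0.5474 -0.4568  0.014 ]
 [ 0.4051 -0.429   0.014 ]
 [ 0.4355 -0.2865  0.014 ]] [ 0.49174992 -0.37307485  0.014     ]
[-103.0, 168.9, 78.0, -13.2] [0.14, 0.145, 0.146, 0.147]
tri [ 0.5828 -0.3225 -0.0323]
tri [ 0.5484 -0.45    0.0335]
tri [ 0.404  -0.4297  0.0113]
tri [ 0.4335 -0.2859  0.0065]
(186, 203) [  0   1 254] [ 0.4187 -0.2072  0.0199]
(320, 140) [ 10 166  77] [ 0.4962 -0.377   0.0033]
(172, 38) [  0   0 255] [ 0.6055 -0.2118  0.0404]
(330, 120) [ 11 188 140] [ 0.5206 -0.3878  0.0034]
clampB rect px 185.08999633789062 201.3699951171875 (75.80184936523438, 21.920310974121094) 8.13010311126709 [ 0.4202 -0.2057  0.018 ]
[[ 0.4128 -0.1546  0.018 ]
 [ 0.442  -0.1619  0.018 ]
 [ 0.4276 -0.2561  0.018 ]
 [ 0.3977 -0.2509  0.018 ]]
band 182.87481146304674 202.5610859728507 221.0 [ 0.42   -0.2038  0.022 ] tri (array([ 0.41919506, -0.20446287,  0.02232864]), [0.0011275696671733668, 0.0011275696671734722])
```

Wrist and top agree: tray centre (0.492,-0.372) and yaw -11.5°. Clamp B's band triangulates to (0.419,-0.2045, 22.3 mm), yaw 81.5°. The tray-corner heights from this short-baseline pair are noisy (-32 to +34 mm), so I don't use them. Depth at the floor gives 3 mm against 5. Picking clamp B.

```bash
cat >> rob.py <<'E'
def pick(xy,psi,z,f,hov=0.17,op=0.085,free=False):
    p=[xy[0],xy[1],hov]; s,_=best_psi(p,psi)
    movep(p,rot(s))
    if op<0.08: gripper_to(op)
    hit=move_l([xy[0],xy[1],z],feed=0.12,max_force=12); st(f"down hit={hit}")
    gripper_to(0.0,f_grip=f); st("gripped")
    move_l([xy[0],xy[1],hov],feed=0.15); st("lifted")
    return s
def place(xy,psi,z,op,hov=0.17):
    p=[xy[0],xy[1],hov]; s,_=best_psi(p,psi)
    movep(p,rot(s)); st("over")
    move_l([xy[0],xy[1],z+0.03],feed=0.15)
    hit=move_l([xy[0],xy[1],z],feed=0.03,max_force=6); st(f"set hit={hit}")
    gripper_to(op); hold(0.2); st("open")
    move_l([xy[0],xy[1],hov],feed=0.15)
def intray(c,yaw,x,y): return [c[0]+np.cos(yaw)*x-np.sin(yaw)*y,c[1]+np.sin(yaw)*x+np.cos(yaw)*y]
SQ,SQY=(0.492,-0.372),np.radians(-11.5)
OB,OBY=(0.5023,0.370),np.radians(-2.0)
DISH=(0.651,-0.0115)
E
python3 - <<'E'
from rob import *
pick((0.419,-0.2047),np.radians(81.5),0.002,40)
shot("wrist","w2")
E
```

```text
down hit=False t 4.53 tcp [ 0.4196 -0.2051  0.0027] op 0.0857 F [0.4 0.5 0.9]
gripped t 5.12 tcp [ 0.4193 -0.2049  0.0023] op 0.0233 F [-0.   0.   2.7]
lifted t 6.39 tcp [ 0.4183 -0.2042  0.1688] op 0.0233 F [-0.3 -0.3 -0.5]
```

View pics/w2.png

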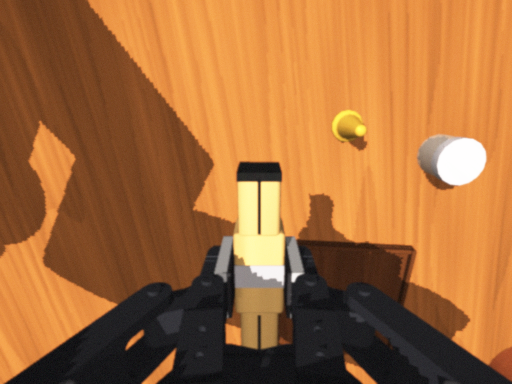

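Clamp B is held across its band at (260,275), level and in line with the pads; the opening of 23.3 mm fits its 24 mm width. Placing it at x = -30 mm in the square tray.

Run:
```python
from rob import *
place(intray(SQ,SQY,-0.030,0),SQY+np.pi/2,0.0080,0.040)
st("end"); shot("wrist","w3")
```

```text
over t 7.15 tcp [ 0.462  -0.3656  0.1688] op 0.0229 F [-0.6 -0.1 -0.6]
set hit=False t 9.33 tcp [ 0.4628 -0.3662  0.0083] op 0.0229 F [ 0.3 -0.1 -0.9]
open t 9.84 tcp [ 0.4626 -0.366   0.008 ] op 0.0398 F [-0.6  0.   0.3]
end t 11.07 tcp [ 0.462  -0.3654  0.1686] op 0.0399 F [ 0.3  0.6 -0.3]
```

View pics/w3.png

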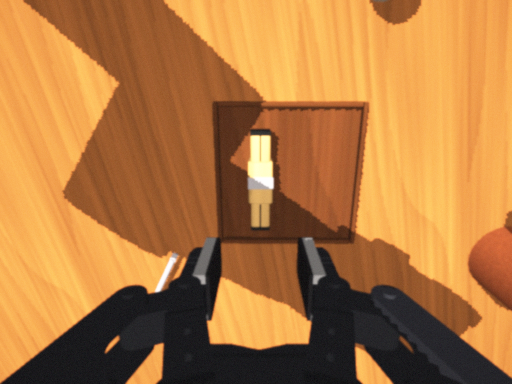

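Clamp B lies flat in the tray's left half at (260,180), clear of the walls (tray columns 215–367). Next jar A.

Run:
```python
from rob import *
gripper_to(0.085)
pick((0.6044,-0.209),OBY,0.012,40)
shot("wrist","w4")
```

```text
down hit=False t 14.37 tcp [ 0.6052 -0.2094  0.0131] op 0.0852 F [-0.1 -0.2 -0.2]
gripped t 14.83 tcp [ 0.6049 -0.2092  0.0127] op 0.0427 F [-0.5  0.8  3.9]
lifted t 16.03 tcp [ 0.6035 -0.2086  0.1685] op 0.0426 F [ 0.  -0.5 -0.8]
```

View pics/w4.png

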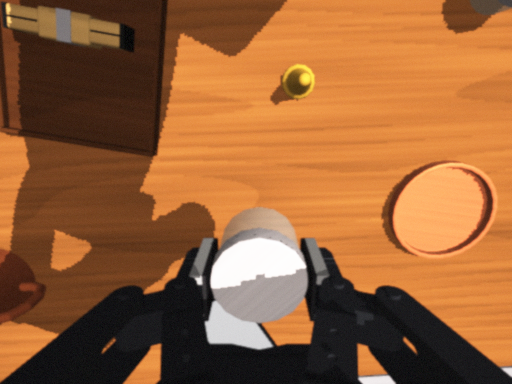

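Jar A is held by its lid between the pads at (258,270), upright; the opening is 42.6 mm against a 44 mm lid. Placing it at x = +35 mm in the oblong tray.

Run:
```python
from rob import *
place(intray(OB,OBY,0.035,0),OBY,0.0178,0.070)
st("end"); shot("wrist","w5")
```

```text
over t 18.18 tcp [0.538  0.3678 0.17  ] op 0.0424 F [-0.4 -0.1 -0.7]
set hit=True t 20.11 tcp [0.5368 0.3686 0.0177] op 0.0429 F [1.  0.3 6.3]
open t 20.69 tcp [0.5356 0.3679 0.0161] op 0.0704 F [ 0.4 -0.4 -0.2]
end t 21.87 tcp [0.5365 0.3684 0.1686] op 0.0704 F [0.7 0.1 0.1]
```

View pics/w5.png

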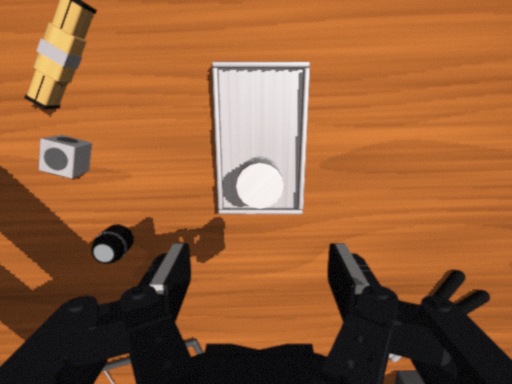

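Jar A stands upright in the far part of the oblong tray at (260,185). The force stop came 5 mm above pick height, which confirms the floor thickness. Clamp A, the block and the loupe are untouched. Next jar B.

Run:
```python
from rob import *
gripper_to(0.085)
pick((0.4421,0.0067),OBY,0.012,40)
s=observe(); 
if s["opening"]>0.035:
    place(intray(OB,OBY,-0.035,0),OBY,0.0178,0.070)
st("end"); shot("wrist","w6"); shot("top","top2")
```

```text
down hit=False t 25.08 tcp [0.4428 0.0066 0.0127] op 0.0852 F [ 1.1 -0.1 -0.4]
gripped t 25.55 tcp [0.4424 0.0066 0.0126] op 0.0427 F [-1.7 -0.4  6.2]
lifted t 26.75 tcp [0.4413 0.0068 0.1688] op 0.0425 F [ 0.3  0.4 -1.1]
over t 28.12 tcp [0.4677 0.3701 0.1698] op 0.0427 F [ 1.6 -1.  -1.4]
set hit=True t 30.07 tcp [0.4669 0.3709 0.0176] op 0.0427 F [ 0.9 -0.1  4.2]
open t 30.65 tcp [0.4657 0.3703 0.0162] op 0.0701 F [ 0.9 -0.7  0.1]
end t 31.82 tcp [0.4666 0.3708 0.1687] op 0.0704 F [-0.9  0.2  0.3]
```

View pics/w6.png

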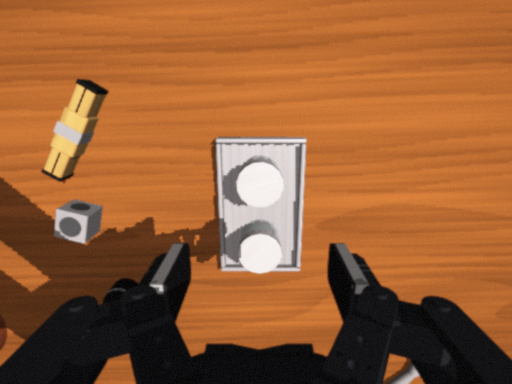

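View pics/top2.png

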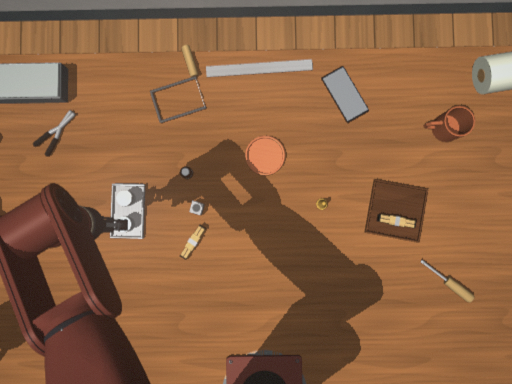

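Both jars stand side by side in the oblong tray: (260,185) and (260,252) in the wrist view, (125,198) and (127,224) in the top view. Clamp B is in the square tray at (398,221). Next clamp A, with a check of its place from this wrist view.

Run:
```python
from rob import *
p,d,K,T=load("w6"); h=cv2.cvtColor(p,cv2.COLOR_RGB2HSV).astype(int); t=load("top0")
m=box((h[...,1]<70)&(h[...,2]>120),50,115,95,150); c=max(blobs(m,5),key=cv2.contourArea); u,v=cen(c)
x,r=tri([(K,T,u,v),(t[2],t[3],192.0,241.8)]); print(u,v,np.round(x,4),np.round(r,4),np.round(onplane(K,T,u,v,.02),4))
ends=[onplane(K,T,*q,.022) for q in((92,86),(58,172))]; e=ends[0]-ends[1]; print("yaw",np.degrees(np.arctan2(e[1],e[0])),np.linalg.norm(e))
if np.linalg.norm(x[:2]-[0.4148,0.191])<0.006:
    gripper_to(0.085)
    pick((0.4148,0.191),np.radians(-34.3),0.002,40)
    shot("wrist","w7")
```

```text
67.46478092068773 132.51303383250138 [0.4144 0.1908 0.0222] [0.0002 0.0002] [0.4148 0.1895 0.02  ]
yaw 147.4470676621119 0.09296397830732087
down hit=False t 34.55 tcp [0.4155 0.1912 0.0027] op 0.0848 F [-0.1  0.  -0. ]
gripped t 35.14 tcp [0.4152 0.1911 0.0023] op 0.0232 F [-1.2 -0.7  2.1]
lifted t 36.41 tcp [0.414  0.1908 0.1689] op 0.0229 F [ 0.4  0.2 -0.6]
```

View pics/w7.png

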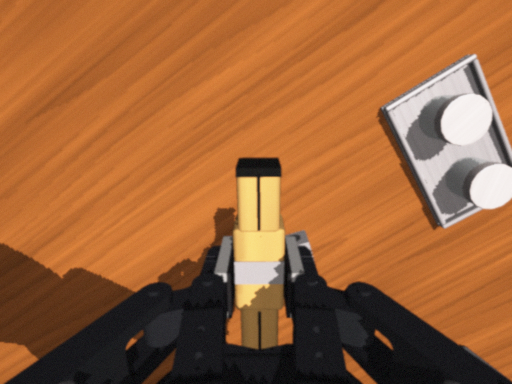

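Clamp A is held across its band at (258,272), in line with the pads. Placing it at x = +30 mm in the square tray.

Run:
```python
from rob import *
place(intray(SQ,SQY,0.030,0),SQY+np.pi/2,0.0080,0.040)
st("end"); shot("wrist","w8")
```

```text
over t 38.54 tcp [ 0.522  -0.3768  0.1701] op 0.0231 F [ 0.9  0.2 -1. ]
set hit=False t 40.73 tcp [ 0.5216 -0.3782  0.0083] op 0.0233 F [ 1.2  0.3 -0.2]
open t 41.23 tcp [ 0.5214 -0.378   0.0081] op 0.0399 F [-0.5 -0.5  0.1]
end t 42.47 tcp [ 0.5208 -0.3774  0.1686] op 0.0403 F [-0.1 -0.  -0.5]
```

View pics/w8.png

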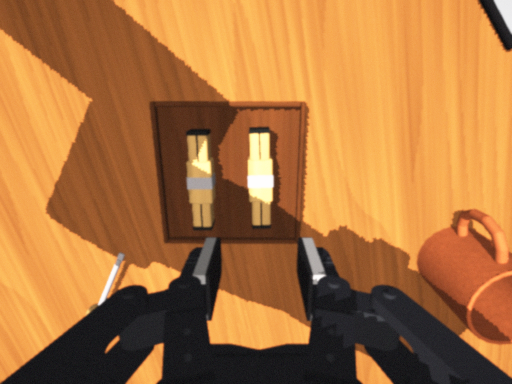

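Both clamps lie flat and side by side in the square tray, at (200,180) and (260,178). Now the loupe.

Run:
```python
from rob import *
gripper_to(0.085)
pick((0.6058,0.2062),0.0,0.002,30)
shot("wrist","w9")
```

```text
down hit=False t 46.7 tcp [0.6066 0.2064 0.0031] op 0.0852 F [-0.1  0.8 -0.2]
gripped t 47.23 tcp [0.6062 0.2063 0.0024] op 0.0328 F [-1.6  1.1  2.8]
lifted t 48.5 tcp [0.605  0.206  0.1685] op 0.0328 F [-0.9 -0.1 -0.6]
```

View pics/w9.png

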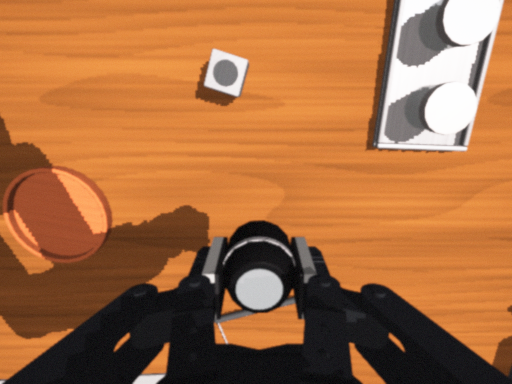

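The loupe is held upright at (260,270); the opening of 32.8 mm fits its 34 mm diameter. The block still stands at (227,73). Placing the loupe in the dish, then clearing away for final checks.

Run:
```python
from rob import *
place(DISH,0.0,0.0080,0.050)
st("end"); shot("wrist","w10")
q=np.array(observe()["q"]); 
movep([0.45,-0.02,0.32],rot(best_psi([0.45,-0.02,0.32],0.0)[0])); shot("wrist","w11")
set_joints([-1.392,0.22,1.526,0,1.395,-0.126]); st("park"); shot("top","top3"); shot("scene","scene3")
```

```text
over t 49.44 tcp [ 0.6507 -0.0104  0.1696] op 0.0327 F [-0.8 -1.4 -0.6]
set hit=False t 51.62 tcp [ 0.6513 -0.0115  0.0083] op 0.0332 F [-0.2  0.3 -0.2]
open t 52.13 tcp [ 0.651  -0.0115  0.008 ] op 0.05 F [-1.  -0.6  0.4]
end t 53.37 tcp [ 0.6502 -0.0114  0.1685] op 0.05 F [ 0.7 -0.9 -0.5]
park t 56.73 tcp [ 0.1885 -0.596   0.232 ] op 0.0501 F [0.  0.6 0.3]
```

View pics/w10.png

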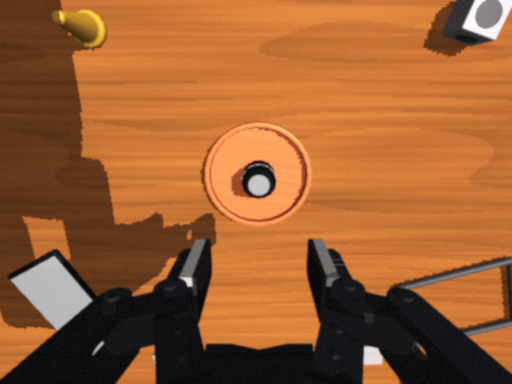

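View pics/top3.png

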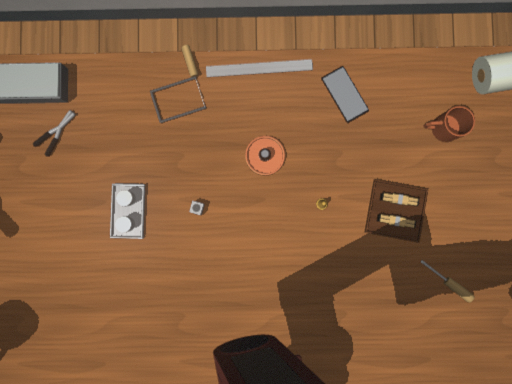

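View pics/scene3.png

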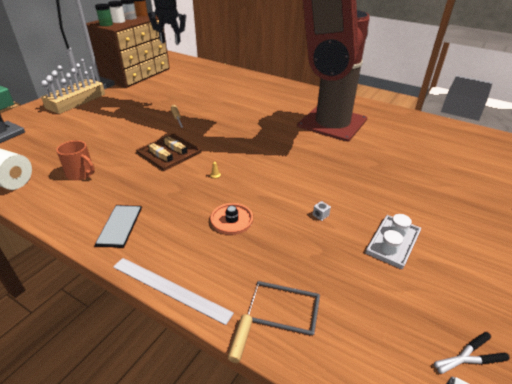

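The pictures show the loupe upright in the dish (top (265,155)), jars in the steel tray (124,198)/(124,224) and clamps in the square tray (400,200)/(397,221). The block at (196,208) is where it was. One final check in numbers.

Run:
```python
from m import *
P={n:load(n+"3") for n in("top","scene")}; H={n:cv2.cvtColor(P[n][0],cv2.COLOR_RGB2HSV).astype(int) for n in P}
def loc(v,c,y,q):
    d=v[:2]-np.array(c); return round(float(np.cos(y)*d[0]+np.sin(y)*d[1])*1e3,1),round(float(-np.sin(y)*d[0]+np.cos(y)*d[1])*1e3,1)
def f(n,bx,g):
    h=H[n]; m=box(g(h[...,0],h[...,1],h[...,2]),*bx); c=max(blobs(m,3),key=cv2.contourArea); return (*P[n][2:],*cen(c))
W=lambda t:(lambda h,s,v:(s<20)&(v>t)); B=lambda h,s,v:(s<60)&(v>110)
SQ,OB,D=((0.492,-0.372),np.radians(-11.5)),((0.5023,0.370),np.radians(-2)),((0.651,-0.0115),0)
for k,a,b,ga,gb,C in (("jarA",(116,188,134,208),(392,212,412,227),W(205),W(240),OB),("jarB",(114,213,134,234),(382,229,403,244),W(205),W(240),OB),
 ("loupe",(258,148,272,162),(224,203,240,216),B,B,D),("clampA",(395,190,406,210),(170,140,186,152),B,B,SQ),("clampB",(392,211,403,231),(152,145,170,160),B,B,SQ)):
    try:
        A=f("top",a,ga); 
        h={"j":.047,"l":.041,"c":.027}[k[0]]
        x=onplane(*A,h); print(k,"top px",np.round(A[2:],1),"tray xy mm",loc(x,*C,0))
        S=f("scene",b,gb); x,r=tri([A,S]); print("   tri",np.round(x,4),np.round(r,4))
    except ValueError as e: print(k,e)
a,b=(cv2.cvtColor(load(n)[0],cv2.COLOR_RGB2GRAY)[196:220,186:208].astype(np.float32) for n in("top0","top3"))
print("block shift px",cv2.phaseCorrelate(a,b))
```

```text
jarA top px [123.3 197.6] tray xy mm (33.9, 1.8)
   tri [0.5311 0.3662 0.0938] [0.0099 0.0099]
jarB top px [121.8 224.9] tray xy mm (-39.1, 3.2)
   tri [ 0.4673  0.378  -0.0078] [0.0138 0.0138]
loupe top px [264.3 153.1] tray xy mm (0.4, 1.9)
   tri [ 0.6515 -0.0102  0.043 ] [0.0007 0.0007]
clampA top px [399.9 198.8] tray xy mm (30.7, 1.6)
   tri [ 0.5098 -0.3498  0.0603] [0.019 0.019]
clampB top px [397.2 219.2] tray xy mm (-25.4, -0.5)
   tri [ 0.4807 -0.3946 -0.0037] [0.022 0.022]
block shift px ((0.06431047744230511, 0.1286011423541762), 1.0427558571100235)
```

The loupe agrees (top at 43 mm against 41 expected). The jar and clamp pairs have 10–22 mm ray gaps because I swapped their scene boxes: the "a" pieces are nearer the scene camera. Redoing with the right pairing.

Run:
```python
from m import *
P={n:load(n+"3") for n in("top","scene")}; H={n:cv2.cvtColor(P[n][0],cv2.COLOR_RGB2HSV).astype(int) for n in P}
def f(n,bx,g):
    h=H[n]; m=box(g(h[...,0],h[...,1],h[...,2]),*bx); c=max(blobs(m,3),key=cv2.contourArea); return (*P[n][2:],*cen(c)),cv2.contourArea(c)
W=lambda t:(lambda h,s,v:(s<20)&(v>t)); B=lambda h,s,v:(s<60)&(v>110)
for k,a,b,ga,gb in (("jarA",(116,188,134,208),(382,229,403,244),W(205),W(240)),("jarB",(116,213,134,234),(392,212,412,227),W(205),W(240)),
 ("clampA",(395,190,406,210),(152,145,170,160),B,B),("clampB",(392,211,403,231),(170,140,186,152),B,B)):
    A,aa=f("top",a,ga); S,bb=f("scene",b,gb); x,r=tri([A,S]); print(k,np.round(A[2:],1),aa,np.round(S[2:],1),bb,"tri",np.round(x,4),np.round(r,4))
    u,v=S[2:]; print("  depth top/scene z",[round(float(dpoint(*V[:2],P[n][1],*V[2:])[2]),4) for n,V in(("top",A),("scene",S))])
p=P["scene"][0][125:275,130:430,::-1]; cv2.imwrite("pics/scene3z.png",cv2.resize(p,None,fx=2.6,fy=2.6,interpolation=cv2.INTER_CUBIC))
```

```text
jarA [123.3 197.6] 159.5 [393.3 236.6] 140.5 tri [0.5365 0.3703 0.0461] [0.0006 0.0006]
  depth top/scene z [0.0481, 0.0447]
jarB [122.2 224.7] 178.0 [402.1 219.5] 114.0 tri [0.464  0.3729 0.0453] [0.0012 0.0012]
  depth top/scene z [0.0473, 0.0488]
clampA [399.9 198.8] 28.0 [158.9 149.3] 12.5 tri [ 0.5231 -0.3775  0.0271] [0.0012 0.0012]
  depth top/scene z [0.0268, 0.0256]
clampB [397.2 219.2] 19.5 [173.5 142.2] 8.5 tri [ 0.4672 -0.367   0.0289] [0.0003 0.0003]
  depth top/scene z [0.026, 0.0255]
```

View pics/scene3z.png

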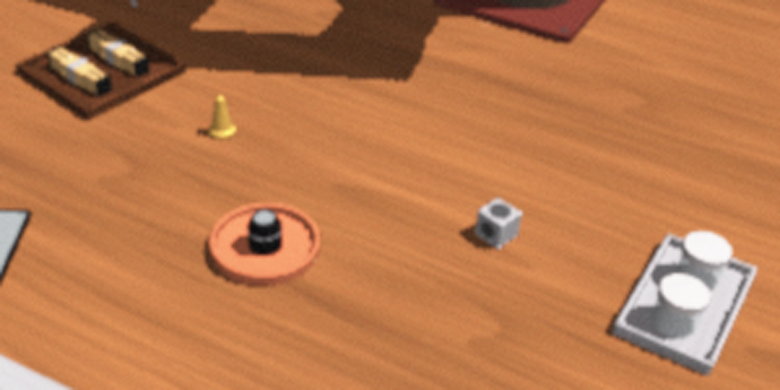

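The tops now stand at 46/45 mm (jars, 47 expected) and 27/29 mm (clamps, 27 expected), so all rest on their tray floors. The zoomed scene view confirms it: jars and loupe are upright, clamps flat, block in place. Handing in.

Run:
```python
from plant import *
print(job_done(), observe()["time_s"])
```

```text
the job is handed in; nothing more can be done
the job is handed in; nothing more can be done
```

All five pieces are in their trays, and I handed the job in with the arm parked clear at about 57 s of the 134 s allowed. No verdict was reported.

**Placing:** both clamps lie side by side in the square tray, about 30 mm either side of its middle. The jars, carried by their lids, stand about 35 mm either side of the steel tray's middle, and the loupe is within about 2 mm of the dish's centre.

**Last checks:**
- **Heights:** measured across the two fixed cameras, the tops stand at 46 and 45 mm (jars, 47 expected), 27 and 29 mm (clamps, 27 expected) and 43 mm (loupe, 41 expected). All are within 2 mm, so each piece rests on its tray floor.
- **Position:** every centre is well inside its limits. The least margin is on jar B, at most 39 mm along the tray where 55 mm is allowed.
- **Doming block:** it has not visibly moved; the shift in the top picture is 0.1 pixel, about 0.4 mm.

**Checks that failed or disagreed:**
- The square tray's corner heights from the wrist and top views were useless (-32 to +34 mm) because the cameras were too close together. I placed by the tray's plan position, on which both views agreed to about 3 mm.
- Depth readings of the tray floors came out at 2–5 mm where 5 mm was expected. The force stops when setting down the jars agreed with 5 mm.
- My first final check paired the wrong objects between views, giving ray gaps of 10–22 mm. With the pairing corrected they fell to about 1 mm or less.

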